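Refit the access hatch of the counter's power box

ROBOT

A 6-joint arm with a two-finger parallel gripper is mounted at the origin on a cart in front of the work surface, level with it; the furniture and walls round the work are solid. World frame = base frame: x ahead of the robot, y to its left, z up, the work surface at z = 0. Lengths are in m, angles in degrees, forces in N, time in s.
With the tool pointing down it reaches from about 0.375 to 0.9 m from the base axis. Payload 3.1 kg.
Tool frame: the origin (TCP) lies between the finger pads; the fingertips stand 11 mm ahead of it and the grasp point (between the pads) lies 8 mm behind it; z points along the fingers, y is the line along which they close (so a half turn about z gives the same grasp; the last joint's range is limited). The gripper opens to 87 mm and grips with 3 to 60 N. Pads are 19 mm wide; open, the fingers measure 117 mm over their backs; the gripper's body (75 mm by 190 mm) begins 51 mm behind the grasp point.
Start: joints at [52.855, 30.224, 82.088, -0, 67.689, -10.227], TCP at [0.283, 0.557, 0.213] pointing down, gripper open.
Joint ranges: [-176.69, 176.69], [-43.24, 126.21], [12.49, 139.97], [-82, 262], [0, 151.66], [-163.58, 163.58]. Speed limits (degrees/s): [159.86, 159.86, 180, 180, 180, 180].

INTERFACE

Orientations are given as a 3x3 rotation matrix whose columns are the frame's x, y, z axes.
In Python, from rig import bot, viewer, workorder, nets gives the robot as it stands. The module is installed in compiled form; this text tells all that it offers.
- The arm moves only by the tool move_arm, never from a script. Its argument "increments" is a list of rows, each a list of 7 numbers: the shift along the tool's x, y, z normalised to -1 to 1, where 1 is 0.3 m, then the turn, a rotation vector about the tool's x, y, z normalised to -1 to 1, where 1 is pi rad, then the opening, from 0 (shut) to 1 (fully open). In form: [[tx, ty, tz, wx, wy, wz, grip], ...]. A call has 1 to 10 rows; each row is the pose to reach, as a shift and turn from the pose commanded when the call began, along the tool's axes at that moment, turning the shorter way round; what a row does not reach only later rows make up. A row lasts 1/12 s, in which the tool goes at most 41.7 mm and 7.16 degrees, less where a joint would pass 70% of its speed; a pose out of reach is approached as far as the arm can. A call with a number of a shift or a turn outside -1 to 1 is refused whole. A call with a gripper value outside its range is refused whole. The fingers move at their own pace and stop on an object; the grip force is fixed at half the most. Time passes only in rows, so rows that repeat a pose let the fingers close. It gives the time, the measured TCP pose, the force, the opening and the grip force at its end, in the units of the state.
- bot.read_state(): the state, without advancing time (a new reading comes with each control period).
- viewer.capture(name): name is "scene" or "top" or "wrist"; returns a dict with "image" (480x640x3 uint8, blue, green, red), "K" (3x3 intrinsics, pixels), "eye" and "orientation" of the camera in the world. Camera axes: x right, y up, looking along -z (the intrinsics and any distortion apply to the point x, -y, -z); pixel columns grow to the right and rows downward; lengths in m; the calibration is good to about 2 mm. A picture is of the moment at which its call begins. There is no depth.
- workorder.hand_in(): hands the job in; it is judged then, once.
Trained networks look in the newest picture that a camera, given by its name, has taken for a name from the list of things; names that differ only in an ending like _2 or _b are one class to them, and where a whole thing is asked for, a point or a joint stands for the part that bears it (a point fixed in the world has none). Each returns a list of dicts, best first, with "conf" (0 to 1); they miss things now and then, are a little off and sometimes report something else, mostly with a low value. They report only what shows in the picture. A call takes as long as a camera call.
- nets.find_in(camera, thing): "location" ([column, row] in pixels, amid what is visible of it).
The state is a dict: "time_s": time; "joint_positions": joint angles; "qvel": joint speeds; "tau": joint torques, N m; "position": TCP position; "tcp_rot": TCP orientation; "force": force on the tool from outside, world axes, zero at the start; "moment": the same for the moment, N m; "opening": opening from 0.0 (shut) to 1.0 (fully open); "grasp_force": force on a finger pad.
Only numpy, scipy, OpenCV 4.12 (cv2) and the standard library are available. Lean on these libraries where they do the work, as an engineer would, in place of code of your own. Each camera call takes 0.05 s, during which the arm holds its last target. There are 200 camera calls.

TASK

Put the loose access hatch back into the grey power box: it is longer than the opening, so tip it, feed one end under the deep lip on the robot's side, lower it flat onto the ledges, then slide it away under the short lip until it bears on the rubber seal there. Keep it flat and press it against the seal with about 10 N (a kilogram's push) for a second, then let go and leave it lying flat with both ends under the lips. Work gently: keep the push on the seal below 16 N, do not jam or drop the hatch, and leave the small yellow box and tape measure where they are.

Things in the scene. Friction and masses are not known exactly. Their poses are not given: they have to be found in the camera images.
- panel: The access hatch: a flat grey plate 164 (x) x 90 (y) x 6 mm, loose, 0.18 to 0.35 kg, lying flat on the counter at the robot's left. Origin: centre of its underside; x along the 164 mm length, z up on the handle side. Both ends are alike: it may go in either way round. Black handle fin on its middle. The screen behind it (from 75 mm up, 100 mm off) is solid: carry it clear.
- handle (a point): Middle of the hatch's black fin, 44 mm above the plate's underside, where to grip it; axes as the hatch's. The fin is 14 mm thick (along x, the way to grip it), 44 mm wide (along y), its top 56 mm above the underside; its 26 x 52 mm foot reaches 10 mm above the underside. Gripped this high, the fingers stay above the box's lips.
- hatch_box: Grey steel power box, fixed on the counter at the robot's right, open at the top. Origin: on the counter under the middle of the opening; +x from the deep end (nearer the robot) to the short end. Ledges all round (12 mm wide at the sides), 30 mm above the counter, carry the hatch. Inside 96 mm wide; side walls 42 mm high without lips. Outside x = -110 to +106 mm, 108 mm wide.
- deep_lip (a point): Middle of the deep lip's inner edge, top face, at box x = -63 mm, 54 mm above the counter; axes as the box's. The lip is a 4 mm plate, its underside 20 mm above the ledge. Under it there is room back to the end wall at box x = -105 mm, which stops the lying hatch with its centre at box x = -23 mm.
- short_lip (a point): Middle of the short lip's inner edge, top face, at box x = +63 mm (opening 126 mm long), 54 mm above the counter; axes as the box's. Also a 4 mm plate 20 mm clear of the ledge, with the seal under it. The lying hatch is clear of this lip while its centre is at box x below -19 mm.
- seal: Seal holder fixed under the short lip at box x = +101 mm, on the ledge; axes as the box's. It carries a black rubber strip on a stiff spring (8 N/mm, 3 mm travel), facing box -x. The strip's setting is adjustable and not reported: its free face is anywhere from box x = +72 to +92 mm (hatch centre -10 to +10 mm at first touch), so feel for it. Force on the strip counts as on this body.
- staples_box: Small yellow card box, 40x62x28 mm, loose bystander on the counter beyond the power box; origin at the centre of its underside.
- tape_measure: Round yellow tape measure, 52x58x15 mm, loose bystander on the counter to the left of the hatch's start; origin at the centre of its underside.

How it is judged (in metres and radians):
On the way, in this order (a step that is already met when the one before it is completed fails the run):
1. the hatch is down through the opening, flat on the ledges, one end under the deep lip, the other still clear of the short lip (z of panel in the frame of hatch_box between 0.027 and 0.0325 m and y of panel in the frame of hatch_box between -0.006 and 0.006 m and angle between panel's own z axis and vertical below 0.04 rad and angle between the x axis of panel and the x axis of hatch_box, either way round below 0.12 rad and x of panel in the frame of hatch_box between -0.0255 and -0.0145 m), for 0.1 s.
2. lying flat under both lips, it is pressed against the seal with more than 6 N for 0.3 s (z of panel in the frame of hatch_box between 0.027 and 0.0325 m and y of panel in the frame of hatch_box between -0.006 and 0.006 m and angle between panel's own z axis and vertical below 0.04 rad and angle between the x axis of panel and the x axis of hatch_box, either way round below 0.12 rad and x of panel in the frame of hatch_box between -0.0125 and 0.0145 m and contact force between panel and seal above 6 N), for 0.3 s.
At the end, for the whole second after the job is handed in: The hatch lies on the ledges (level within 0.04 rad, underside 27 to 32.5 mm above the counter), along the box, within 6 mm of its middle line, its centre 12.5 mm short of to 13.5 mm beyond the opening's middle, so each end is 5 mm or more under its lip; at rest and let go (z of panel in the frame of hatch_box between 0.027 and 0.0325 m and y of panel in the frame of hatch_box between -0.006 and 0.006 m and angle between panel's own z axis and vertical below 0.04 rad and angle between the x axis of panel and the x axis of hatch_box, either way round below 0.12 rad and x of panel in the frame of hatch_box between -0.0125 and 0.0135 m and linear speed of panel below 0.02 m/s and contact force between the fingers and panel below 0.1 N); the robot touches nothing.
It fails at once if the seal is pushed with 16 N or more (contact force between panel and seal above 16 N).
It fails at once if the hatch is jammed or dropped against the box (35 N or more) (contact force between panel and hatch_box above 35 N).
It fails at once if the robot strikes the box with 15 N or more (contact force between any of the fingers, the arm and hatch_box above 15 N).
It fails at once if the small yellow box or tape measure is moved by more than 15 mm (distance of any of staples_box, tape_measure from where it was at the start of the episode above 0.015 m).
It also fails if it takes over 59 s, if anything falls off the work surface, if the arm or the gripper's body presses on something with over 40 N, if the wrist force passes 120 N, or if a joint passes its speed limit or range.

## Working session

There is one attempt and no reset: what is moved stays moved. The work goes in short steps, Python scripts to look and compute and a tool call to move; the robot and the scene stay as the last step left them, time stands still between calls to the robot, and variables do not carry over. Pictures are saved under pics/ and viewed, at most 10 in all, crops included, and the job is handed in when it is done.

Besides the shell and the picture viewer there is one more tool, called as name(argument=value, ...), one argument or row to a line, values as JSON. move_arm: Moves the arm, as the interface text tells. Its arguments: {"type":"object","properties":{"increments":{"type":"array"}},"required":["increments"]}

```bash
mkdir -p pics
cat > h.py <<'E'
from rig import bot, viewer, workorder, nets
import numpy as np, cv2
def cap(n,f=None):
    c=viewer.capture(n)
    if f: cv2.imwrite('pics/'+f,c['image'])
    return c
def ray(c,uv,z):
    K=np.array(c['K']);p=np.linalg.inv(K)@[uv[0],uv[1],1]
    d=np.array(c['orientation'])@[p[0],-p[1],-p[2]];e=np.array(c['eye'])
    return e+d*(z-e[2])/d[2]
def proj(c,P):
    q=np.array(c['orientation']).T@(np.array(P)-c['eye']);q=np.array(c['K'])@[q[0],-q[1],-q[2]]
    return q[:2]/q[2]
E
python3 - <<'E'
from h import *
np.set_printoptions(precision=4,suppress=True)
s=bot.read_state();print(s['time_s'],s['position'],np.array(s['tcp_rot']),s['force'],s['opening'])
Z={'panel':.006,'handle':.044,'hatch_box':.05,'deep_lip':.054,'short_lip':.054,'seal':.04,'staples_box':.028,'tape_measure':.015}
for n in('scene','top','wrist'):
    c=cap(n,n+'0.png');print(n,c['eye'],c['K'])
    for t,z in Z.items():
        for r in nets.find_in(n,t)[:2]: print(t,r['conf'],np.array(r['location']),ray(c,r['location'],z))
E
```

```text
0.0 [0.2824 0.5567 0.2124] [[-0.8917  0.4527 -0.0013]
 [ 0.4527  0.8917 -0.0018]
 [ 0.0004 -0.0022 -1.    ]] [ 0.4581 -0.026  -0.474 ] 1.0000464217131195
scene [ 0.2837 -0.6424  0.7801] [[459.1776   0.     324.8118]
 [  0.     459.1776 243.3811]
 [  0.       0.       1.    ]]
panel 0.96 [243.7 252.8] [ 0.422  -0.0125  0.006 ]
panel 0.68 [429.7 316.5] [ 0.6873 -0.3257  0.006 ]
handle 0.67 [246.  254.9] [ 0.4174 -0.0508  0.044 ]
hatch_box 0.73 [347.7 372.6] [ 0.4769 -0.3702  0.05  ]
deep_lip 0.84 [347.7 373.9] [ 0.4748 -0.3737  0.054 ]
deep_lip 0.15 [229.1 194.7] [0.4446 0.1218 0.054 ]
short_lip 0.84 [345.5 372.8] [ 0.4724 -0.3703  0.054 ]
staples_box 0.74 [430.9 319.2] [ 0.6744 -0.3406  0.028 ]
staples_box 0.43 [348.7 371.8] [ 0.485  -0.3615  0.028 ]
tape_measure 0.65 [230.1 192.8] [0.4576 0.168  0.015 ]
top [ 0.3807 -0.0874  1.2753] [[541.7081   0.     315.3894]
 [  0.     541.7081 242.4323]
 [  0.       0.       1.    ]]
panel 0.92 [276.8 300.3] [ 0.4305 -0.0132  0.006 ]
handle 0.89 [278.4 303.4] [ 0.4221 -0.0192  0.044 ]
hatch_box 0.98 [425.4 281.2] [ 0.4761 -0.3516  0.05  ]
deep_lip 0.57 [422.3 279. ] [ 0.4807 -0.3438  0.054 ]
short_lip 0.62 [423.9 278.9] [ 0.4809 -0.3474  0.054 ]
staples_box 0.8 [414.6 196.6] [ 0.6775 -0.3343  0.028 ]
staples_box 0.69 [426.4 279.6] [ 0.4815 -0.3587  0.028 ]
tape_measure 0.66 [193.2 291.9] [0.4471 0.18   0.015 ]
wrist [0.2133 0.5935 0.3853] [[411.5154   0.     319.1543]
 [  0.     411.5154 242.5315]
 [  0.       0.       1.    ]]
```

Run:
```python
import cv2
a=cv2.imread('pics/top0.png')[160:380,170:490];cv2.imwrite('pics/t0c.png',cv2.resize(a,None,fx=2.5,fy=2.5,interpolation=cv2.INTER_CUBIC))
```

```text
(no output)
```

View pics/t0c.png

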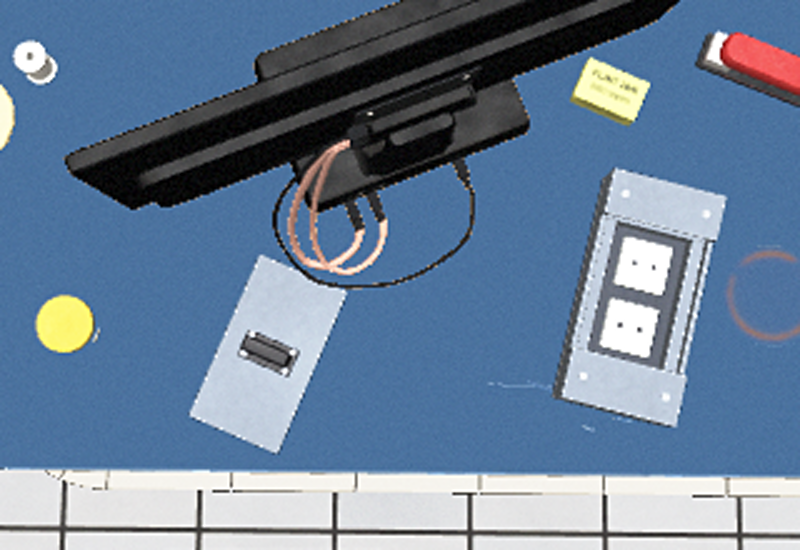

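View pics/scene0.png

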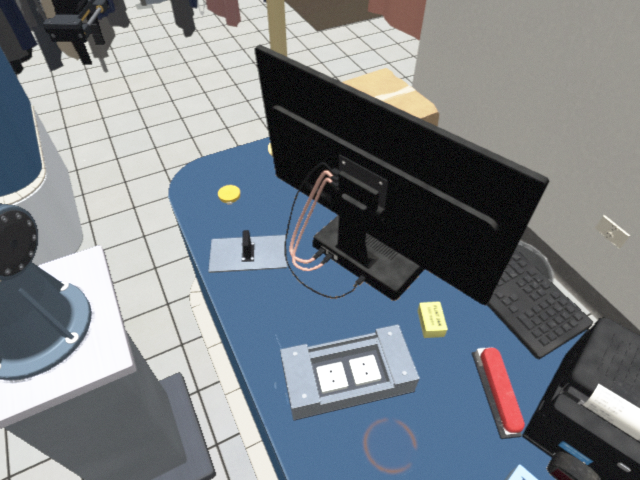

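Run:
```python
from h import *
np.set_printoptions(precision=4,suppress=True)
c=cap('top')
f=lambda u,v,z:ray(c,(170+u/2.5,160+v/2.5),z)[:2]
P=[f(*p,.006) for p in((262,255),(346,290),(277,453),(190,415))]
print(np.array(P),np.mean(P,0)); d=(P[0]+P[1]-P[2]-P[3])/2;print(np.linalg.norm(d),np.degrees(np.arctan2(d[1],d[0])))
B=[f(*p,.054) for p in((617,168),(727,195),(677,427),(563,397))]
m=np.mean(B,0);d=(B[0]+B[1]-B[2]-B[3])/2;L=np.linalg.norm(d);d/=L
print(np.array(B),'outer mid(+2mm)',m+d*.002,L,np.degrees(np.arctan2(d[1],d[0])))
I=[f(*p,.054) for p in((605,212),(713,240),(687,375),(583,345))];print('inner',np.mean(I,0),[f(*p,.054) for p in((626,194),(706,213),(666,397),(584,376))])
```

```text
[[ 0.5201 -0.0065]
 [ 0.4882 -0.086 ]
 [ 0.3368 -0.0245]
 [ 0.3705  0.0567]] [ 0.4289 -0.0151]
0.16288685851672316 -22.495133625436406
[[ 0.5995 -0.3331]
 [ 0.5758 -0.4338]
 [ 0.3654 -0.3832]
 [ 0.3907 -0.2815]] outer mid(+2mm) [ 0.4848 -0.3584] 0.21567864918463 -13.700148887488206
inner [ 0.4854 -0.3586] [array([ 0.5754, -0.341 ]), array([ 0.5589, -0.414 ]), array([ 0.3918, -0.3739]), array([ 0.4096, -0.3006])]
```

```bash
cat >> h.py <<'E'
from scipy.spatial.transform import Rotation as Ro
np.set_printoptions(precision=4,suppress=True)
def Rt(yaw,tilt=0):
    # tool y along plate +x; tilt>0 = deep end down (about plate y)
    a=np.radians(yaw);x=np.array([np.cos(a),np.sin(a),0]);zz=np.array([0,0,1.]);y=np.cross(zz,x)
    t=np.radians(tilt);X=x*np.cos(t)+zz*np.sin(t);Z=np.cross(X,y)
    return np.column_stack([y,X,-Z])
def inc(pos,R,ref=None):
    s=bot.read_state();p,Q=(np.array(s['position']),np.array(s['tcp_rot'])) if ref is None else ref
    print('inc',np.round(Q.T@(np.array(pos)-p)/.3,4),np.round(Ro.from_matrix(Q.T@R).as_rotvec()/np.pi,4))
E
python3 -c "
from h import *
inc((.429,-.015,.15),Rt(-22.5)); print(np.linalg.det(Rt(-22.5)))"
```

```text
inc [-1.2979 -1.4805  0.2115] [ 0.     -0.      0.4755]
1.0
```

move_arm(
  increments=[
    [-0.7, -0.8, 0, 0, 0, 0.25, 1],
    [-0.7, -0.8, 0, 0, 0, 0.25, 1],
    [-0.7, -0.8, 0, 0, 0, 0.25, 1],
    [-0.7, -0.8, 0, 0, 0, 0.25, 1],
    [-0.7, -0.8, 0, 0, 0, 0.25, 1],
    [-0.7, -0.8, 0, 0, 0, 0.25, 1],
    [-0.7, -0.8, 0, 0, 0, 0.25, 1],
    [-0.7, -0.8, 0, 0, 0, 0.25, 1],
    [-0.7, -0.8, 0, 0, 0, 0.25, 1],
  ],
)

```text
time_s: 2.15
position: [0.3623, 0.2443, 0.2136]
tcp_rot: [[-0.305, 0.952, 0.0], [0.952, 0.305, -0.002], [-0.002, -0.0, -1.0]]
force: [0.4, -0.8, -0.2]
opening: 0.998
grasp_force: 0.0
```

```bash
python3 -c "
from h import *
s=bot.read_state();print(s['position'])
inc((.429,-.015,.15),Rt(-22.5))"
```

```text
[0.3623 0.2443 0.2136]
inc [-0.8904 -0.0523  0.2136] [0.     0.0006 0.2238]
```

move_arm(
  increments=[
    [-0.89, -0.052, 0.213, 0, 0, 0.224, 1],
    [-0.89, -0.052, 0.213, 0, 0, 0.224, 1],
    [-0.89, -0.052, 0.213, 0, 0, 0.224, 1],
    [-0.89, -0.052, 0.213, 0, 0, 0.224, 1],
    [-0.89, -0.052, 0.213, 0, 0, 0.224, 1],
    [-0.89, -0.052, 0.213, 0, 0, 0.224, 1],
    [-0.89, -0.052, 0.213, 0, 0, 0.224, 1],
    [-0.89, -0.052, 0.213, 0, 0, 0.224, 1],
    [-0.89, -0.052, 0.213, 0, 0, 0.224, 1],
    [-0.89, -0.052, 0.213, 0, 0, 0.224, 1],
  ],
)

```text
time_s: 2.98
position: [0.4292, -0.0096, 0.1495]
tcp_rot: [[0.378, 0.926, -0.001], [0.926, -0.378, 0.001], [0.0, -0.001, -1.0]]
force: [-0.8, 0.1, 0.1]
opening: 0.997
grasp_force: 0.0
```

```bash
python3 -c "
from h import *
s=bot.read_state();print(s['position'],s['force'])
c=cap('wrist','w1.png')
for t,z in (('panel',.006),('handle',.056)):
  for r in nets.find_in('wrist',t)[:1]: print(t,r['conf'],r['location'],ray(c,r['location'],z))
inc((.429,-.015,.04),Rt(-22.5))"
```

```text
[ 0.4292 -0.0096  0.1495] [-0.8158  0.0584  0.1333]
panel 0.88 [323.7, 224.4] [ 0.4322 -0.0101  0.006 ]
handle 0.95 [322.3, 229.3] [ 0.4343 -0.0012  0.056 ]
inc [-0.0187  0.0071  0.3661] [-0.     -0.0001  0.0022]
```

View pics/w1.png

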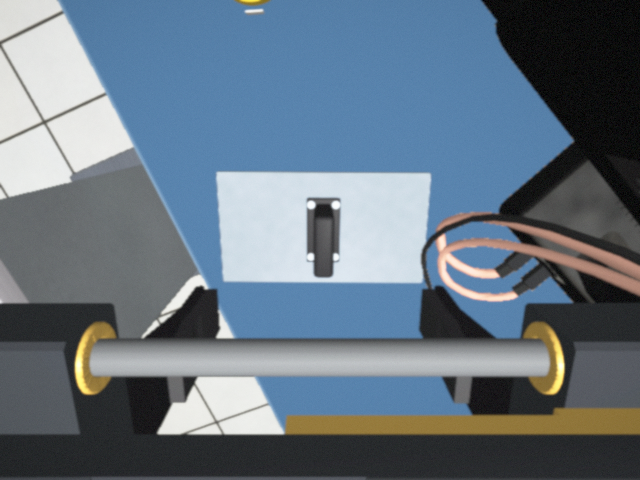

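```bash
python3 -c "
from h import *
c=viewer.capture('wrist')
print(c['eye'],c['orientation'])
P=np.array([ray(c,p,.006) for p in((217.5,172.5),(430,173),(428,283),(222.5,282))]);print(P,P.mean(0))
d=(P[1]+P[2]-P[0]-P[3])/2;print(np.linalg.norm(d),np.degrees(np.arctan2(d[1],d[0])),np.linalg.norm(P[0]-P[3]))
m=P.mean(0);inc((m[0],m[1],.04),Rt(np.degrees(np.arctan2(d[1],d[0]))))"
```

```text
[0.4586 0.0642 0.3216] [[ 0.9263  0.3612  0.1072]
 [-0.3767  0.8884  0.2622]
 [-0.0005 -0.2833  0.959 ]]
[[ 0.3725  0.0586  0.006 ]
 [ 0.5223 -0.0027  0.006 ]
 [ 0.4933 -0.088   0.006 ]
 [ 0.3368 -0.0235  0.006 ]] [ 0.4312 -0.0139  0.006 ]
0.16552884820835242 -22.341392181607034 0.08951777402577536
inc [-0.0125  0.012   0.3662] [ 0.0001 -0.0001  0.0013]
```

move_arm(
  increments=[
    [-0.013, 0.01, 0.13, 0, 0, 0.0013, 1],
    [-0.013, 0.01, 0.25, 0, 0, 0.0013, 1],
    [-0.013, 0.01, 0.32, 0, 0, 0.0013, 1],
    [-0.013, 0.01, 0.366, 0, 0, 0.0013, 1],
    [-0.013, 0.01, 0.366, 0, 0, 0.0013, 0.6],
    [-0.013, 0.01, 0.366, 0, 0, 0.0013, 0.3],
    [-0.013, 0.01, 0.366, 0, 0, 0.0013, 0],
    [-0.013, 0.01, 0.366, 0, 0, 0.0013, 0],
    [-0.013, 0.01, 0.366, 0, 0, 0.0013, 0],
    [-0.013, 0.01, 0.366, 0, 0, 0.0013, 0],
  ],
)

```text
time_s: 4.02
position: [0.4315, -0.0153, 0.0407]
tcp_rot: [[0.382, 0.924, 0.002], [0.924, -0.382, -0.001], [0.0, 0.002, -1.0]]
force: [0.6, 0.1, -0.1]
opening: 0.629
grasp_force: 0.0
```

move_arm(
  increments=[
    [0, 0, 0, 0, 0, 0, 0],
    [0, 0, 0, 0, 0, 0, 0],
    [0, 0, 0, 0, 0, 0, 0],
    [0, 0, 0, 0, 0, 0, 0],
  ],
)

```text
time_s: 4.35
position: [0.4309, -0.0152, 0.0398]
tcp_rot: [[0.382, 0.924, 0.0], [0.924, -0.382, -0.0], [0.0, 0.0, -1.0]]
force: [0.6, 0.3, 0.6]
opening: 0.328
grasp_force: 0.0
```

move_arm(
  increments=[
    [0, 0, 0, 0, 0, 0, 0],
    [0, 0, 0, 0, 0, 0, 0],
    [0, 0, 0, 0, 0, 0, 0],
    [0, 0, 0, 0, 0, 0, 0],
    [0, 0, 0, 0, 0, 0, 0],
    [0, 0, 0, 0, 0, 0, 0],
  ],
)

```text
time_s: 4.85
position: [0.4306, -0.0151, 0.0397]
tcp_rot: [[0.382, 0.924, -0.001], [0.924, -0.382, 0.0], [-0.0, -0.001, -1.0]]
force: [-1.3, -0.2, 0.3]
opening: 0.154
grasp_force: 30.0
```

```bash
python3 -c "
from h import *
s=bot.read_state();print(s['position'],s['force'],s['opening'],s['grasp_force'])
inc((.431,-.0152,.18),Rt(-22.4));inc((.45,-.13,.19),Rt(-14),(np.array([.431,-.0152,.18]),Rt(-22.4)))
a=np.radians(-13.7);b=np.array([.485,-.3585,0]);
inc(b-.021*np.array([np.cos(a),np.sin(a),0])+[0,0,.19],Rt(-13.7),(np.array([.431,-.0152,.18]),Rt(-22.4)))"
```

```text
[ 0.4306 -0.0151  0.0397] [-1.3485 -0.2493  0.2748] 0.15380993274077606 29.999947249889374
inc [ 0.0002  0.0012 -0.4677] [-0.0002  0.     -0.0004]
inc [-0.3297  0.2044 -0.0333] [ 0.      0.     -0.0467]
inc [-1.      0.5333 -0.0333] [ 0.      0.     -0.0483]
```

move_arm(
  increments=[
    [0, 0, -0.05, 0, 0, 0, 0],
    [0, 0, -0.15, 0, 0, 0, 0],
    [0, 0, -0.25, 0, 0, 0, 0],
    [0, 0, -0.35, 0, 0, 0, 0],
    [0, 0, -0.44, 0, 0, 0, 0],
    [0, 0, -0.467, 0, 0, 0, 0],
  ],
)

```text
time_s: 5.35
position: [0.4328, -0.0156, 0.1829]
tcp_rot: [[0.382, 0.924, 0.007], [0.924, -0.382, -0.002], [0.001, 0.007, -1.0]]
force: [0.3, 0.3, -1.8]
opening: 0.15
grasp_force: 30.0
```

move_arm(
  increments=[
    [-0.1, 0.05, -0.02, 0, 0, -0.005, 0],
    [-0.2, 0.11, -0.03, 0, 0, -0.01, 0],
    [-0.33, 0.18, -0.03, 0, 0, -0.02, 0],
    [-0.45, 0.24, -0.03, 0, 0, -0.03, 0],
    [-0.57, 0.3, -0.03, 0, 0, -0.04, 0],
    [-0.69, 0.37, -0.03, 0, 0, -0.048, 0],
    [-0.81, 0.43, -0.03, 0, 0, -0.048, 0],
    [-0.91, 0.49, -0.03, 0, 0, -0.048, 0],
    [-0.98, 0.525, -0.03, 0, 0, -0.048, 0],
    [-0.995, 0.533, -0.03, 0, 0, -0.048, 0],
  ],
)

```text
time_s: 6.18
position: [0.4646, -0.3573, 0.1869]
tcp_rot: [[0.243, 0.97, 0.0], [0.97, -0.243, -0.003], [-0.002, 0.001, -1.0]]
force: [0.5, -0.4, -2.5]
opening: 0.157
grasp_force: 30.0
```

```bash
python3 -c "
from h import *
s=bot.read_state();print(s['time_s'],s['position'],s['tcp_rot'],s['force'],s['opening'],s['moment'])
cap('wrist','w2.png');cap('top','t2.png')
import cv2
a=cv2.imread('pics/t2.png')[200:340,340:500];b=cv2.resize(a,None,fx=5,fy=5)[:600];cv2.imwrite('pics/t2c.png',b[:600])"
```

```text
6.1833 [ 0.4646 -0.3573  0.1869] [[ 0.2425  0.9701  0.0004]
 [ 0.9701 -0.2425 -0.0026]
 [-0.0024  0.001  -1.    ]] [ 0.5132 -0.358  -2.5011] 0.15733338003217884 [-0.1437  0.0623 -0.0049]
```

View pics/w2.png

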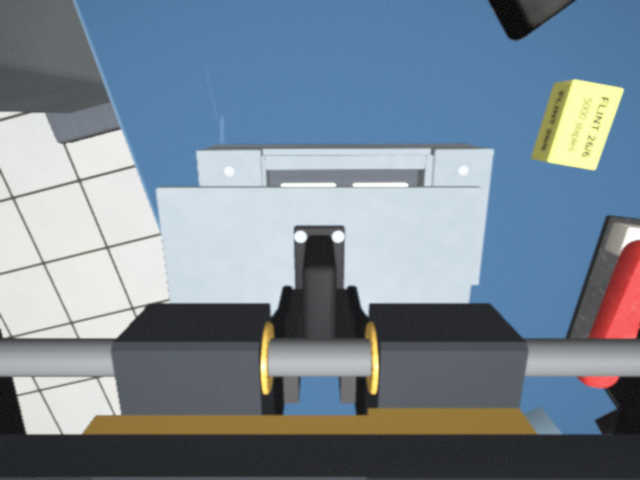

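```bash
python3 -c "
import cv2
a=cv2.imread('pics/w2.png')[135:205]
l=cv2.resize(a[:,150:310],None,fx=4.5,fy=4.5,interpolation=cv2.INTER_CUBIC)[:280];r=cv2.resize(a[:,400:560],None,fx=4.5,fy=4.5,interpolation=cv2.INTER_CUBIC)[:280]
import numpy as np
cv2.imwrite('pics/w2c.png',np.vstack([l,r]))"
```

```text
(no output)
```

View pics/w2c.png

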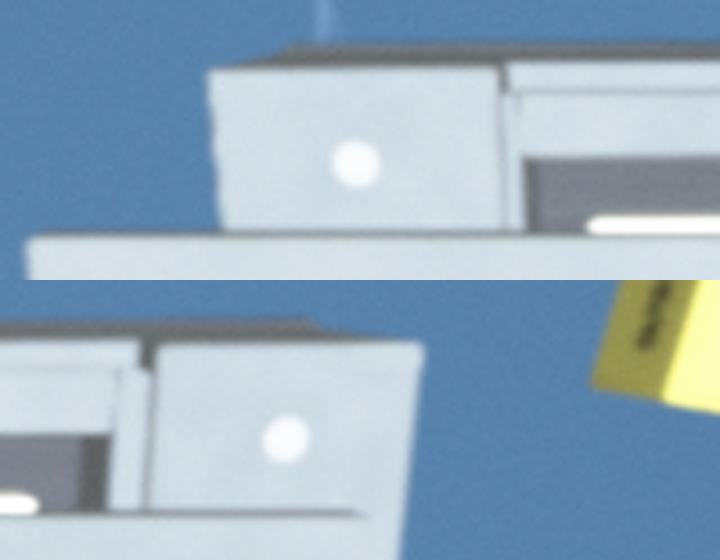

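```bash
python3 -c "
from h import *
c=viewer.capture('wrist');s=bot.read_state();p=np.array(s['position']);R=np.array(s['tcp_rot'])
B=np.array([ray(c,q,.054)[:2] for q in((196.2,150.6),(494.2,149.0),(261.1,149.7),(434.4,149.4))])
d=B[1]-B[0];yaw=np.degrees(np.arctan2(d[1],d[0]));u=d/np.linalg.norm(d);v=np.array([-u[1],u[0]])
print('box yaw',yaw,'len',np.linalg.norm(d),'inner',np.linalg.norm(B[3]-B[2]))
print('centre outer',B[:2].mean(0)+u*.002-v*.054,'inner',B[2:].mean(0)-v*.054)
zt=p[2]-.0397+.006
P=np.array([ray(c,q,zt)[:2] for q in((156,187.7),(481,187))]);d=P[1]-P[0];py=np.degrees(np.arctan2(d[1],d[0]));u2=d/np.linalg.norm(d)
pc=P.mean(0)-.045*np.array([-u2[1],u2[0]])
print('plate',py,np.linalg.norm(d),pc,'minus TCP in tool',R.T@np.r_[pc-p[:2],0],'tool yaw',np.degrees(np.arctan2(R[1,1],R[0,1])))
"
```

```text
box yaw -13.677642063048372 len 0.2155943999340627 inner 0.12535794439269157
centre outer [ 0.4846 -0.3526] inner [ 0.4846 -0.3525]
plate -13.839996482102034 0.1627352437770664 [ 0.4635 -0.3505] minus TCP in tool [0.0005 0.     0.    ] tool yaw -13.88607520594143
```

```bash
python3 -c "
from h import *
s=bot.read_state();print(s['time_s'],s['position'],s['qvel'])
c=cap('wrist','w3.png');s=bot.read_state();print(s['time_s'],s['position']);print(c['eye'])
a=cv2.imread('pics/w3.png')[135:205]
f=lambda x:cv2.resize(x,None,fx=4.5,fy=4.5,interpolation=cv2.INTER_CUBIC)[:280]
cv2.imwrite('pics/w3c.png',np.vstack([f(a[:,150:310]),f(a[:,400:560])]))
print(cv2.absdiff(cv2.imread('pics/w2.png'),cv2.imread('pics/w3.png')).mean())"
```

```text
6.3333 [ 0.4634 -0.351   0.1869] [ 1.5482 -1.3094  1.6461  0.2205  0.4758  0.0188]
6.3833 [ 0.4634 -0.3501  0.1872]
[ 0.4826 -0.2749  0.3589]
7.515657552083334
```

View pics/w3c.png

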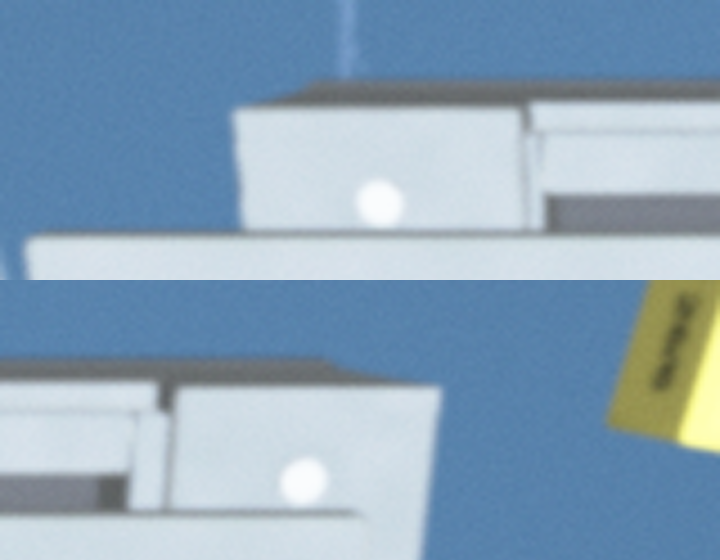

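```bash
cat > m.py <<'E'
from h import *
def meas(c,p,R,lo,ro,li,ri,pl,pr,h=.0397):
    B=np.array([ray(c,q,.054)[:2] for q in(lo,ro,li,ri)])
    d=B[1]-B[0];yaw=np.degrees(np.arctan2(d[1],d[0]));u=d/np.linalg.norm(d);v=np.array([-u[1],u[0]])
    print('box yaw',yaw,'len',np.linalg.norm(d),'inner',np.linalg.norm(B[3]-B[2]))
    print('centre outer',B[:2].mean(0)+u*.002-v*.054,'inner',B[2:].mean(0)-v*.054)
    P=np.array([ray(c,q,p[2]-h+.006)[:2] for q in(pl,pr)]);d=P[1]-P[0];py=np.degrees(np.arctan2(d[1],d[0]));u2=d/np.linalg.norm(d)
    pc=P.mean(0)-.045*np.array([-u2[1],u2[0]])
    print('plate',py,np.linalg.norm(d),pc,'minus TCP in tool',R.T@np.r_[pc-p[:2],0],'tool yaw',np.degrees(np.arctan2(R[1,1],R[0,1])))
E
python3 -c "
from m import *
s=bot.read_state();print(s['time_s'],s['position'])
c=viewer.capture('wrist');print(c['eye'])
c['eye']=np.array([ 0.4826,-0.2749,0.3589])
meas(c,np.array([.4634,-.351,.1869]),np.array(s['tcp_rot']),(201.8,159),(498,158.8),(266,157.9),(438.9,158.3),(156,187.4),(481.1,187))
"
```

```text
6.3833 [ 0.4634 -0.3501  0.1872]
[ 0.4826 -0.274   0.3592]
box yaw -13.794173613471983 len 0.21569494276154744 inner 0.12584165127194186
centre outer [ 0.4859 -0.3577] inner [ 0.486  -0.3571]
plate -13.746026022790662 0.16290417812171964 [ 0.4632 -0.3486] minus TCP in tool [ 0.0023 -0.0008  0.    ] tool yaw -13.821116490370754
```

```bash
cat >> h.py <<'E'
BOX=np.array([.4857,-.3578,0]);YAW=-13.75;H=.0397;OFF=np.array([.0018,-.0003])
def tcp(xd,zd,tilt,y=0,box=None):
    """TCP pose for the plate's lower deep edge at box (xd,zd) mm"""
    B=BOX if box is None else box
    a=np.radians(YAW);x=np.array([np.cos(a),np.sin(a),0]);yv=np.array([-x[1],x[0],0])
    R=Rt(YAW,tilt);o=B+x*xd/1e3+np.array([0,0,zd/1e3])+yv*y/1e3+.082*R[:,1]
    return o-R[:,2]*H-R[:,0]*OFF[0]-R[:,1]*OFF[1],R
def where(s=None):
    """plate deep edge in box frame (mm), tilt, y"""
    s=s or bot.read_state();p=np.array(s['position']);R=np.array(s['tcp_rot'])
    o=p+R[:,2]*H+R[:,0]*OFF[0]+R[:,1]*OFF[1];d=o-.082*R[:,1]-BOX
    a=np.radians(YAW);x=np.array([np.cos(a),np.sin(a),0]);yv=np.array([-x[1],x[0],0]);
    f=np.array(s['force'])
    print('t',s['time_s'],'xd zd y',np.round(1e3*np.array([d@x,d[2],(o-BOX)@yv]),2),'centre x',round(1e3*(o-BOX)@x,2),'tilt',round(np.degrees(np.arcsin(R[2,1])),2),'roll',round(np.degrees(np.arcsin(R[2,0])),2),'yaw',round(np.degrees(np.arctan2(R[1,1],R[0,1])),2),'F box x,y,z',np.round([f@x,f@yv,f[2]],1),'open',round(s['opening'],3),'grip',s['grasp_force'])
E
python3 -c "
from h import *
where();inc(*tcp(-55,75,12))"
```

```text
t 6.4333 xd zd y [-105.7   148.21    4.42] centre x -23.7 tilt -0.17 roll 0.15 yaw -13.78 F box x,y,z [-0.2  1.5 -2.5] open 0.154 grip 29.99731332063675
inc [-0.0148  0.1357  0.1886] [-0.0676 -0.0008 -0.0003]
```

move_arm(
  increments=[
    [-0.003, 0.03, 0.03, -0.017, 0, 0, 0],
    [-0.006, 0.06, 0.08, -0.034, 0, 0, 0],
    [-0.01, 0.1, 0.13, -0.05, 0, 0, 0],
    [-0.015, 0.125, 0.17, -0.062, 0, 0, 0],
    [-0.015, 0.136, 0.189, -0.0676, 0, 0, 0],
    [-0.015, 0.136, 0.189, -0.0676, 0, 0, 0],
    [-0.015, 0.136, 0.189, -0.0676, 0, 0, 0],
    [-0.015, 0.136, 0.189, -0.0676, 0, 0, 0],
  ],
)

```text
time_s: 7.1
position: [0.5034, -0.3655, 0.1327]
tcp_rot: [[0.238, 0.95, 0.205], [0.971, -0.232, -0.05], [-0.0, 0.211, -0.978]]
force: [-0.8, 0.1, -3.1]
opening: 0.155
grasp_force: 30.0
```

```bash
python3 -c "
from h import *
where();c=cap('wrist','w4.png');np.savez('w4.npz',**{k:c[k] for k in('eye','K','orientation')},p=bot.read_state()['position']);where()
inc(*tcp(-55,40,12))"
```

```text
t 7.1 xd zd y [-53.11  76.56  -1.45] centre x 27.05 tilt 12.16 roll -0.02 yaw -13.75 F box x,y,z [-0.8 -0.  -3.1] open 0.155 grip 29.99889314174652
t 7.15 xd zd y [-52.79  76.79  -1.84] centre x 27.36 tilt 12.21 roll -0.04 yaw -13.76 F box x,y,z [-0.3 -0.2 -2.4] open 0.155 grip 29.998971819877625
inc [ 0.0061 -0.0327  0.1193] [ 0.0011  0.0003 -0.0001]
```

View pics/w4.png

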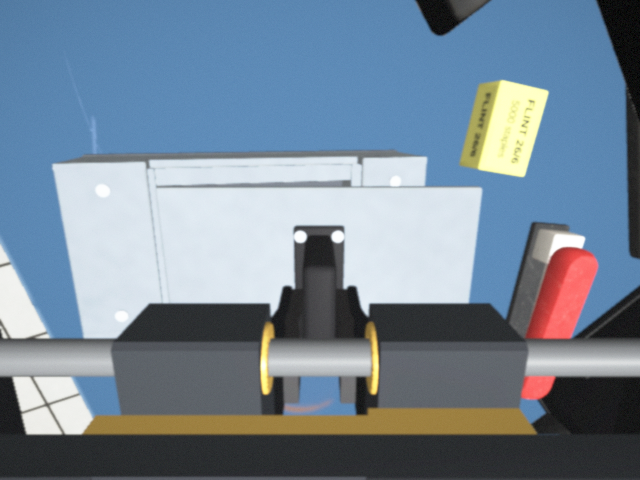

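```bash
cat > e.py <<'E'
from h import *
g=cv2.GaussianBlur(cv2.cvtColor(cv2.imread('pics/w4.png'),cv2.COLOR_BGR2GRAY),(3,3),0).astype(float)
n=np.load('w4.npz');c={k:n[k] for k in('eye','K','orientation')}
def vr(u,a,b): # sub-pixel row of strongest rise
    p=np.diff(g[a:b,u]);i=int(p.argmax());i=min(max(i,1),len(p)-2);y0,y1,y2=p[i-1:i+2]
    return a+i+.5+(y0-y2)/(2*(y0-2*y1+y2)+1e-9)
d=[(u,round(vr(u,150,176),1)) for u in range(62,146,8)];s=[(u,round(vr(u,148,172),1)) for u in range(368,424,8)]
print('deep lip +y edge',d);print('short',s)
print('plate +y edge',[(u,round(vr(u,178,198),1)) for u in range(170,300,20)],[(u,round(vr(u,178,198),1)) for u in range(440,480,10)])
a=np.radians(YAW);x=np.array([np.cos(a),np.sin(a),0]);y=np.array([-x[1],x[0],0])
b=lambda q:[np.round([(P-BOX)@x*1e3,(P-BOX)@y*1e3],1) for P in[ray(c,q,.054)]][0]
for q in d[::5]+s[::3]: print('box',b(q))
print('lip columns: ',[(r,g[r,130:185:1].astype(int).tolist()) for r in (172,180)])
print([(r,g[r,345:372].astype(int).tolist()) for r in (165,172)])
st=bot.read_state();p=np.array(st['position']);R=np.array(st['tcp_rot']);o=p+R[:,2]*H+R[:,0]*OFF[0]+R[:,1]*OFF[1]
for X in(-.082,.082): print('pred plate corner top',proj(c,o+R[:,1]*X+R[:,0]*.045-R[:,2]*.006))
for X in(-.11,-.063,.063,.106): print('pred lip',proj(c,BOX+x*X+y*.054+[0,0,.054]))
E
python3 e.py
```

```text
deep lip +y edge [(62, np.float64(163.3)), (70, np.float64(162.7)), (78, np.float64(162.4)), (86, np.float64(162.3)), (94, np.float64(162.2)), (102, np.float64(162.2)), (110, np.float64(162.2)), (118, np.float64(162.1)), (126, np.float64(161.6)), (134, np.float64(161.4)), (142, np.float64(161.3))]
short [(368, np.float64(157.3)), (376, np.float64(157.2)), (384, np.float64(157.2)), (392, np.float64(156.8)), (400, np.float64(156.7)), (408, np.float64(156.4)), (416, np.float64(156.3))]
plate +y edge [(170, np.float64(187.5)), (190, np.float64(187.5)), (210, np.float64(187.3)), (230, np.float64(187.3)), (250, np.float64(187.2)), (270, np.float64(187.2)), (290, np.float64(187.2))] [(440, np.float64(186.8)), (450, np.float64(186.9)), (460, np.float64(186.9)), (470, np.float64(186.8))]
box [-104.7   54.1]
box [-85.   54.2]
box [-64.5  54.3]
box [66.7 54.1]
box [82.4 54.1]
box [98.5 54.1]
lip columns:  [(172, [228, 228, 228, 228, 228, 228, 228, 228, 228, 227, 227, 227, 227, 225, 219, 209, 200, 205, 217, 225, 227, 226, 223, 219, 218, 222, 227, 229, 229, 229, 229, 229, 229, 229, 229, 229, 229,
[... 165 characters left out ...]
227, 225, 219, 208, 199, 204, 218, 226, 228, 227, 224, 221, 221, 225, 229, 229, 229, 229, 229, 229, 229, 229, 229, 229, 229, 229, 230, 230, 230, 230, 230, 231, 231, 231, 231, 231, 231, 231, 232, 231, 230, 230])]
[(165, [223, 222, 222, 220, 217, 213, 211, 215, 223, 228, 228, 227, 224, 219, 211, 199, 186, 186, 201, 217, 225, 228, 229, 229, 229, 229, 230]), (172, [231, 231, 230, 230, 226, 221, 219, 224, 228, 230, 230, 230, 229, 228, 225, 214, 199, 196, 208, 220, 226, 227, 228, 228, 227, 227, 227])]
pred plate corner top [155.9691 188.6855]
pred plate corner top [483.3653 188.5757]
pred lip [ 51.0171 163.6545]
pred lip [145.0074 161.8151]
pred lip [362.3457 157.5618]
pred lip [426.8861 156.2987]
```

```bash
sed -i 's/OFF=np.array(\[.0018,-.0003\])/OFF=np.array([.0024,-.0006])/' h.py; python3 -c "
from h import *
where();[inc(*tcp(-56,z,12)) for z in(60,45,33)]"
```

```text
t 7.15 xd zd y [-53.08  76.72  -1.24] centre x 27.07 tilt 12.21 roll -0.04 yaw -13.76 F box x,y,z [-0.3 -0.2 -2.4] open 0.155 grip 29.998971819877625
inc [ 0.0041 -0.0208  0.0534] [ 0.0011  0.0003 -0.0001]
inc [ 0.0041 -0.0314  0.1023] [ 0.0011  0.0003 -0.0001]
inc [ 0.0041 -0.0398  0.1414] [ 0.0011  0.0003 -0.0001]
```

move_arm(
  increments=[
    [0.002, -0.01, 0.03, 0, 0, 0, 0],
    [0.004, -0.02, 0.06, 0, 0, 0, 0],
    [0.004, -0.03, 0.09, 0, 0, 0, 0],
    [0.004, -0.03, 0.1, 0, 0, 0, 0],
    [0.004, -0.03, 0.1, 0, 0, 0, 0],
    [0.004, -0.03, 0.1, 0, 0, 0, 0],
    [0.004, -0.03, 0.1, 0, 0, 0, 0],
    [0.004, -0.03, 0.1, 0, 0, 0, 0],
    [0.004, -0.03, 0.1, 0, 0, 0, 0],
    [0.004, -0.03, 0.1, 0, 0, 0, 0],
  ],
)

```text
time_s: 7.98
position: [0.5011, -0.3647, 0.1013]
tcp_rot: [[0.239, 0.949, 0.205], [0.971, -0.234, -0.051], [-0.0, 0.211, -0.977]]
force: [-0.0, -0.5, -3.2]
opening: 0.159
grasp_force: 30.0
```

```bash
python3 -c "
from h import *
where();[inc(*tcp(*q,12)) for q in((-56,33),(-80,33),(-100,33))]"
```

```text
t 7.9833 xd zd y [-55.74  45.08  -0.69] centre x 24.41 tilt 12.2 roll -0.03 yaw -13.83 F box x,y,z [ 0.1 -0.4 -3.2] open 0.159 grip 29.999020099639893
inc [ 0.0022 -0.0089  0.0401] [ 0.0011  0.0002 -0.0004]
inc [ 0.0021 -0.0871  0.0232] [ 0.0011  0.0002 -0.0004]
inc [ 0.002  -0.1522  0.0091] [ 0.0011  0.0002 -0.0004]
```

move_arm(
  increments=[
    [0.002, -0.004, 0.02, 0.001, 0, 0, 0],
    [0.002, -0.009, 0.035, 0.001, 0, 0, 0],
    [0.002, -0.009, 0.04, 0.001, 0, 0, 0],
    [0.002, -0.009, 0.04, 0.001, 0, 0, 0],
    [0.002, -0.009, 0.04, 0.001, 0, 0, 0],
    [0.002, -0.009, 0.04, 0.001, 0, 0, 0],
  ],
)

```text
time_s: 8.48
position: [0.501, -0.364, 0.0886]
tcp_rot: [[0.239, 0.95, 0.202], [0.971, -0.234, -0.05], [-0.0, 0.208, -0.978]]
force: [0.0, -0.2, -2.5]
opening: 0.154
grasp_force: 30.0
```

```bash
python3 -c "
from h import *
where();[inc(*tcp(*q,12)) for q in((-80,33),(-96,33))]"
```

```text
t 8.4833 xd zd y [-56.19  32.57   0.04] centre x 24.02 tilt 11.99 roll -0.0 yaw -13.83 F box x,y,z [ 0.1 -0.2 -2.5] open 0.154 grip 29.99885469675064
inc [-0.0003 -0.0774 -0.0179] [-0.0001  0.0001 -0.0004]
inc [-0.0004 -0.1295 -0.029 ] [-0.0001  0.0001 -0.0004]
```

Excellent tracking. Feed the end in.

move_arm(
  increments=[
    [0, -0.018, -0.005, 0, 0, 0, 0],
    [0, -0.036, -0.009, 0, 0, 0, 0],
    [0, -0.054, -0.013, 0, 0, 0, 0],
    [0, -0.072, -0.017, 0, 0, 0, 0],
    [0, -0.09, -0.021, 0, 0, 0, 0],
    [0, -0.108, -0.025, 0, 0, 0, 0],
    [0, -0.122, -0.028, 0, 0, 0, 0],
    [0, -0.1295, -0.029, 0, 0, 0, 0],
    [0, -0.1295, -0.029, 0, 0, 0, 0],
    [0, -0.1295, -0.029, 0, 0, 0, 0],
  ],
)

```text
time_s: 9.32
position: [0.4624, -0.3546, 0.0892]
tcp_rot: [[0.239, 0.95, 0.202], [0.971, -0.234, -0.05], [-0.0, 0.208, -0.978]]
force: [0.2, -1.2, -2.5]
opening: 0.153
grasp_force: 30.0
```

```bash
python3 -c "
from h import *
where();[inc(*tcp(*q)) for q in((-103,33,12),(-106,33,12))]"
```

```text
t 9.3167 xd zd y [-95.98  33.14  -0.03] centre x -15.77 tilt 12.01 roll -0.01 yaw -13.85 F box x,y,z [ 0.5 -1.1 -2.5] open 0.153 grip 29.998795688152313
inc [-0.     -0.023  -0.0044] [ 0.      0.0002 -0.0005]
inc [-0.     -0.0327 -0.0064] [ 0.      0.0002 -0.0005]
```

move_arm(
  increments=[
    [0, -0.012, -0.002, 0, 0, 0, 0],
    [0, -0.022, -0.004, 0, 0, 0, 0],
    [0, -0.026, -0.005, 0, 0, 0, 0],
    [0, -0.028, -0.0055, 0, 0, 0, 0],
    [0, -0.03, -0.006, 0, 0, 0, 0],
    [0, -0.031, -0.006, 0, 0, 0, 0],
    [0, -0.031, -0.006, 0, 0, 0, 0],
  ],
)

```text
time_s: 9.9
position: [0.454, -0.3527, 0.0894]
tcp_rot: [[0.24, 0.949, 0.203], [0.971, -0.234, -0.051], [-0.001, 0.21, -0.978]]
force: [4.4, -0.0, -2.2]
opening: 0.155
grasp_force: 30.0
```

```bash
python3 -c "
from h import *
where();[inc(*tcp(*q)) for q in((-103,32.5,9),(-106,33,12))]"
```

```text
t 9.9 xd zd y [-104.44   33.23   -0.26] centre x -24.26 tilt 12.1 roll -0.05 yaw -13.86 F box x,y,z [ 4.3  1.  -2.2] open 0.155 grip 30.025753676891327
inc [0.0007 0.011  0.0185] [ 0.0172  0.0004 -0.0006]
inc [ 0.0007 -0.005   0.0002] [ 0.0006  0.0004 -0.0006]
```

```bash
python3 -c "
from h import *
ref=tcp(-105.4,33,12)
[inc(*tcp(*q),ref) for q in((-102.5,33,12),(-102.5,32.5,8),(-102.5,32,4))]"
```

```text
inc [-0.      0.0095  0.002 ] [0. 0. 0.]
inc [-0.      0.0177  0.0232] [ 0.0222 -0.      0.    ]
inc [-0.      0.0245  0.0449] [0.0444 0.     0.    ]
```

move_arm(
  increments=[
    [0, 0.0095, 0.002, 0, 0, 0, 0],
    [0, 0.0095, 0.002, 0, 0, 0, 0],
    [0, 0.013, 0.012, 0.011, 0, 0, 0],
    [0, 0.0177, 0.0232, 0.0222, 0, 0, 0],
    [0, 0.021, 0.034, 0.0333, 0, 0, 0],
    [0, 0.0245, 0.0449, 0.0444, 0, 0, 0],
    [0, 0.0245, 0.0449, 0.0444, 0, 0, 0],
    [0, 0.0245, 0.0449, 0.0444, 0, 0, 0],
    [0, 0.0245, 0.0449, 0.0444, 0, 0, 0],
  ],
)

```text
time_s: 10.65
position: [0.462, -0.3538, 0.0769]
tcp_rot: [[0.239, 0.969, 0.067], [0.971, -0.238, -0.015], [0.001, 0.069, -0.998]]
force: [-0.7, -0.5, -3.0]
opening: 0.155
grasp_force: 30.0
```

```bash
python3 -c "
from h import *
where();[inc(*tcp(*q)) for q in((-102.5,31.5,2),(-102.5,31,.5),(-102.5,30.5,0),(-102.5,30,0))]"
```

```text
t 10.65 xd zd y [-103.6    31.62    0.69] centre x -21.79 tilt 3.94 roll 0.06 yaw -13.82 F box x,y,z [-0.5 -0.7 -3. ] open 0.155 grip 29.99743402004242
inc [-0.0022  0.008   0.01  ] [ 0.0108 -0.0003 -0.0004]
inc [-0.0022  0.011   0.019 ] [ 0.0191 -0.0003 -0.0004]
inc [-0.0022  0.0118  0.0232] [ 0.0219 -0.0003 -0.0004]
inc [-0.0022  0.0117  0.0248] [ 0.0219 -0.0003 -0.0004]
```

move_arm(
  increments=[
    [-0.002, 0.004, 0.005, 0.005, 0, 0, 0],
    [-0.002, 0.008, 0.01, 0.0108, 0, 0, 0],
    [-0.002, 0.009, 0.014, 0.015, 0, 0, 0],
    [-0.002, 0.011, 0.019, 0.0191, 0, 0, 0],
    [-0.002, 0.0115, 0.022, 0.021, 0, 0, 0],
    [-0.002, 0.0117, 0.024, 0.0219, 0, 0, 0],
    [-0.002, 0.0117, 0.0245, 0.0219, 0, 0, 0],
    [-0.002, 0.0117, 0.0245, 0.0219, 0, 0, 0],
  ],
)

```text
time_s: 11.32
position: [0.467, -0.3561, 0.0705]
tcp_rot: [[0.239, 0.971, 0.002], [0.971, -0.239, -0.001], [-0.0, 0.002, -1.0]]
force: [0.9, 0.6, -1.0]
opening: 0.154
grasp_force: 30.0
```

```bash
python3 -c "
from h import *
where();[inc(*tcp(*q)) for q in((-102.5,30,0),(-102.5,29.5,0))]"
```

```text
t 11.3167 xd zd y [-101.07   30.59   -0.44] centre x -19.07 tilt 0.11 roll -0.02 yaw -13.83 F box x,y,z [ 0.7  0.8 -1. ] open 0.154 grip 29.998537302017212
inc [ 0.0014 -0.0045  0.0025] [ 0.0006  0.0001 -0.0004]
inc [ 0.0014 -0.0045  0.0042] [ 0.0006  0.0001 -0.0004]
```

move_arm(
  increments=[
    [0, -0.004, 0.002, 0, 0, 0, 0],
    [0, -0.004, 0.003, 0, 0, 0, 0],
    [0, -0.004, 0.003, 0, 0, 0, 0],
    [0, -0.004, 0.003, 0, 0, 0, 0],
  ],
)

```text
time_s: 11.65
position: [0.466, -0.356, 0.0699]
tcp_rot: [[0.239, 0.971, 0.002], [0.971, -0.239, -0.001], [-0.001, 0.003, -1.0]]
force: [2.2, 1.9, 3.8]
opening: 0.158
grasp_force: 30.0
```

```bash
python3 -c "
from h import *
where();c=cap('wrist','w5.png')"
```

```text
t 11.65 xd zd y [-102.06   30.01   -0.58] centre x -20.06 tilt 0.15 roll -0.03 yaw -13.84 F box x,y,z [1.7 2.3 3.8] open 0.158 grip 30.007473528385162
```

View pics/w5.png

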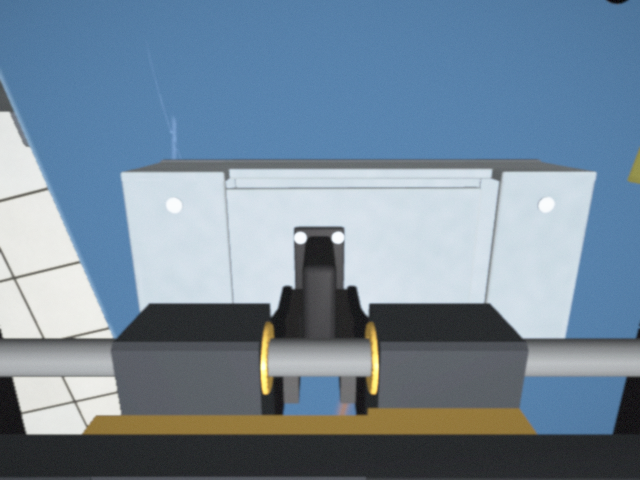

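move_arm(
  increments=[
    [0.001, 0, -0.001, 0, 0, 0, 0],
    [0.001, 0.003, -0.001, 0, 0, 0, 0],
    [0.001, 0.006, -0.001, 0, 0, 0, 0],
    [0.001, 0.009, -0.001, 0, 0, 0, 0],
    [0.001, 0.012, -0.001, 0, 0, 0, 0],
    [0.001, 0.015, -0.001, 0, 0, 0, 0],
    [0.001, 0.018, -0.001, 0, 0, 0, 0],
    [0.001, 0.021, -0.001, 0, 0, 0, 0],
    [0.001, 0.024, -0.001, 0, 0, 0, 0],
    [0.001, 0.026, -0.001, 0, 0, 0, 0],
  ],
)

```text
time_s: 12.53
position: [0.4698, -0.3564, 0.0697]
tcp_rot: [[0.238, 0.971, -0.006], [0.971, -0.238, 0.003], [0.001, -0.006, -1.0]]
force: [-6.5, 1.1, 8.0]
opening: 0.158
grasp_force: 30.0
```

```bash
python3 -c "
from h import *
where()"
```

```text
t 12.5333 xd zd y [-98.65  30.52   0.06] centre x -16.65 tilt -0.35 roll 0.07 yaw -13.78 F box x,y,z [-6.5 -0.5  8. ] open 0.158 grip 30.036474466323853
```

move_arm(
  increments=[
    [0, 0, -0.001, 0, 0, 0, 0],
    [0, 0, -0.002, 0, 0, 0, 0],
    [0, 0, -0.0025, 0, 0, 0, 0],
    [0, 0, -0.0025, 0, 0, 0, 0],
    [0, 0, -0.0025, 0, 0, 0, 0],
  ],
)

```text
time_s: 12.95
position: [0.4726, -0.3572, 0.0699]
tcp_rot: [[0.239, 0.971, -0.0], [0.971, -0.239, 0.0], [0.0, -0.0, -1.0]]
force: [-1.8, -0.3, 0.5]
opening: 0.158
grasp_force: 30.0
```

```bash
python3 -c "
from h import *
where();print(bot.read_state()['moment'])"
```

```text
t 12.95 xd zd y [-95.47  30.18  -0.09] centre x -13.47 tilt -0.01 roll 0.02 yaw -13.84 F box x,y,z [-1.7 -0.8  0.5] open 0.158 grip 30.012738704681396
[-0.2056  0.4046 -0.1209]
```

move_arm(
  increments=[
    [0, 0.003, 0, 0, 0, 0, 0],
    [0, 0.006, 0, 0, 0, 0, 0],
    [0, 0.009, 0, 0, 0, 0, 0],
    [0, 0.012, 0, 0, 0, 0, 0],
    [0, 0.012, 0, 0, 0, 0, 0],
    [0, 0.012, 0, 0, 0, 0, 0],
  ],
)

```text
time_s: 13.45
position: [0.477, -0.3584, 0.0702]
tcp_rot: [[0.239, 0.971, 0.002], [0.971, -0.239, -0.001], [-0.0, 0.002, -1.0]]
force: [-0.6, -0.0, -0.5]
opening: 0.158
grasp_force: 30.0
```

```bash
python3 -c "
from h import *
where()"
```

```text
t 13.45 xd zd y [-90.86  30.38  -0.24] centre x -8.86 tilt 0.1 roll -0.02 yaw -13.83 F box x,y,z [-0.6 -0.1 -0.5] open 0.158 grip 30.002945959568024
```

move_arm(
  increments=[
    [0, 0.002, 0, 0, 0, 0, 0],
    [0, 0.004, 0, 0, 0, 0, 0],
    [0, 0.006, 0, 0, 0, 0, 0],
    [0, 0.008, 0, 0, 0, 0, 0],
    [0, 0.008, 0, 0, 0, 0, 0],
  ],
)

```text
time_s: 13.87
position: [0.479, -0.3588, 0.0703]
tcp_rot: [[0.239, 0.971, 0.001], [0.971, -0.239, -0.0], [0.0, 0.001, -1.0]]
force: [-0.6, 0.6, -2.9]
opening: 0.156
grasp_force: 30.0
```

```bash
python3 -c "
from h import *
where()"
```

```text
t 13.8667 xd zd y [-88.79  30.54  -0.14] centre x -6.79 tilt 0.06 roll 0.0 yaw -13.83 F box x,y,z [-0.7  0.4 -2.9] open 0.156 grip 30.001883804798126
```

move_arm(
  increments=[
    [0, 0.002, 0.0005, 0, 0, 0, 0],
    [0, 0.004, 0.001, 0, 0, 0, 0],
    [0, 0.006, 0.001, 0, 0, 0, 0],
    [0, 0.008, 0.001, 0, 0, 0, 0],
    [0, 0.008, 0.001, 0, 0, 0, 0],
  ],
)

```text
time_s: 14.28
position: [0.4813, -0.3594, 0.0701]
tcp_rot: [[0.239, 0.971, 0.001], [0.971, -0.239, -0.0], [-0.0, 0.001, -1.0]]
force: [-1.5, 0.6, -0.6]
opening: 0.157
grasp_force: 30.0
```

```bash
python3 -c "
from h import *
where()"
```

```text
t 14.2833 xd zd y [-86.4   30.31  -0.19] centre x -4.4 tilt 0.07 roll -0.01 yaw -13.83 F box x,y,z [-1.6  0.3 -0.6] open 0.157 grip 30.005511045455933
```

move_arm(
  increments=[
    [0, 0.002, 0, 0, 0, 0, 0],
    [0, 0.004, 0, 0, 0, 0, 0],
    [0, 0.006, 0, 0, 0, 0, 0],
    [0, 0.008, 0, 0, 0, 0, 0],
    [0, 0.008, 0, 0, 0, 0, 0],
  ],
)

```text
time_s: 14.7
position: [0.4837, -0.3601, 0.0701]
tcp_rot: [[0.239, 0.971, 0.001], [0.971, -0.239, -0.001], [-0.0, 0.001, -1.0]]
force: [-0.8, 0.2, -0.3]
opening: 0.157
grasp_force: 30.0
```

```bash
python3 -c "
from h import *
where()"
```

```text
t 14.7 xd zd y [-83.91  30.28  -0.3 ] centre x -1.91 tilt 0.08 roll -0.01 yaw -13.83 F box x,y,z [-0.8  0.  -0.3] open 0.157 grip 30.00638097524643
```

move_arm(
  increments=[
    [0, 0.002, 0, 0, 0, 0, 0],
    [0, 0.004, 0, 0, 0, 0, 0],
    [0, 0.006, 0, 0, 0, 0, 0],
    [0, 0.008, 0, 0, 0, 0, 0],
    [0, 0.008, 0, 0, 0, 0, 0],
  ],
)

```text
time_s: 15.12
position: [0.4856, -0.3604, 0.07]
tcp_rot: [[0.239, 0.971, 0.0], [0.971, -0.239, -0.0], [0.0, 0.0, -1.0]]
force: [-2.1, 0.1, 1.0]
opening: 0.155
grasp_force: 30.0
```

```bash
python3 -c "
from h import *
where()"
```

```text
t 15.1167 xd zd y [-82.03  30.29  -0.16] centre x -0.03 tilt 0.01 roll 0.0 yaw -13.82 F box x,y,z [-2.1 -0.4  1. ] open 0.155 grip 30.004819929599762
```

move_arm(
  increments=[
    [0, 0.002, 0, 0, 0, 0, 0],
    [0, 0.004, 0, 0, 0, 0, 0],
    [0, 0.004, 0, 0, 0, 0, 0],
    [0, 0.004, 0, 0, 0, 0, 0],
  ],
)

```text
time_s: 15.45
position: [0.486, -0.3604, 0.07]
tcp_rot: [[0.239, 0.971, -0.001], [0.971, -0.239, 0.001], [0.0, -0.001, -1.0]]
force: [-6.6, -0.1, 1.9]
opening: 0.155
grasp_force: 30.0
```

```bash
python3 -c "
from h import *
where()"
```

```text
t 15.45 xd zd y [-81.71  30.37  -0.06] centre x 0.29 tilt -0.08 roll 0.02 yaw -13.81 F box x,y,z [-6.4 -1.6  1.9] open 0.155 grip 30.00647932291031
```

move_arm(
  increments=[
    [0, 0.0015, -0.0005, 0, 0, 0, 0],
    [0, 0.003, -0.001, 0, 0, 0, 0],
    [0, 0.004, -0.001, 0, 0, 0, 0],
    [0, 0.0045, -0.001, 0, 0, 0, 0],
    [0, 0.0045, -0.001, 0, 0, 0, 0],
    [0, 0.0045, -0.001, 0, 0, 0, 0],
  ],
)

```text
time_s: 15.95
position: [0.4863, -0.3604, 0.0701]
tcp_rot: [[0.238, 0.971, -0.003], [0.971, -0.238, 0.002], [0.001, -0.004, -1.0]]
force: [-8.0, -0.5, 1.8]
opening: 0.155
grasp_force: 30.0
```

```bash
python3 -c "
from h import *
where()"
```

```text
t 15.95 xd zd y [-81.52  30.66   0.02] centre x 0.48 tilt -0.2 roll 0.05 yaw -13.8 F box x,y,z [-7.7 -2.3  1.8] open 0.155 grip 30.011640787124634
```

move_arm(
  increments=[
    [0, 0.002, 0, 0, 0, 0, 0],
    [0, 0.004, 0, 0, 0, 0, 0],
    [0, 0.005, 0, 0, 0, 0, 0],
    [0, 0.005, 0, 0, 0, 0, 0],
    [0, 0.005, 0, 0, 0, 0, 0],
    [0, 0.005, 0, 0, 0, 0, 0],
  ],
)

```text
time_s: 16.45
position: [0.4867, -0.3604, 0.07]
tcp_rot: [[0.238, 0.971, -0.005], [0.971, -0.238, 0.003], [0.001, -0.006, -1.0]]
force: [-10.0, 0.6, 3.3]
opening: 0.153
grasp_force: 30.0
```

```bash
python3 -c "
from h import *
where()"
```

```text
t 16.45 xd zd y [-81.29  30.84   0.17] centre x 0.71 tilt -0.34 roll 0.08 yaw -13.78 F box x,y,z [-9.8 -1.8  3.3] open 0.153 grip 30.023144781589508
```

move_arm(
  increments=[
    [0, 0.001, 0, -0.001, 0, 0, 0],
    [0, 0.002, 0, -0.002, 0, 0, 0],
    [0, 0.002, 0, -0.002, 0, 0, 0],
    [0, 0.002, 0, -0.002, 0, 0, 0],
    [0, 0.002, 0, -0.002, 0, 0, 0],
    [0, 0.002, 0, -0.002, 0, 0, 0],
  ],
)

```text
time_s: 16.95
position: [0.4868, -0.3603, 0.0699]
tcp_rot: [[0.238, 0.971, -0.0], [0.971, -0.238, 0.002], [0.002, -0.001, -1.0]]
force: [-10.2, -0.4, 4.8]
opening: 0.156
grasp_force: 30.0
```

```bash
python3 -c "
from h import *
where()"
```

```text
t 16.95 xd zd y [-81.01  30.3    0.29] centre x 0.99 tilt -0.05 roll 0.1 yaw -13.77 F box x,y,z [-9.8 -2.8  4.8] open 0.156 grip 30.01563996076584
```

move_arm(
  increments=[
    [0, 0.001, -0.0005, 0, 0, 0, 0],
    [0, 0.002, -0.001, 0, 0, 0, 0],
    [0, 0.002, -0.001, 0, 0, 0, 0],
    [0, 0.002, -0.001, 0, 0, 0, 0],
    [0, 0.002, -0.001, 0, 0, 0, 0],
    [0, 0.002, -0.001, 0, 0, 0, 0],
    [0, 0.002, -0.001, 0, 0, 0, 0],
    [0, 0.002, -0.001, 0, 0, 0, 0],
  ],
)

```text
time_s: 17.62
position: [0.4869, -0.3603, 0.0701]
tcp_rot: [[0.238, 0.971, -0.001], [0.971, -0.238, 0.002], [0.002, -0.002, -1.0]]
force: [-11.9, 0.4, 3.8]
opening: 0.156
grasp_force: 30.0
```

```bash
python3 -c "
from h import *
where()"
```

```text
t 17.6167 xd zd y [-80.86  30.53   0.3 ] centre x 1.14 tilt -0.1 roll 0.1 yaw -13.76 F box x,y,z [-11.7  -2.5   3.8] open 0.156 grip 30.017540752887726
```

move_arm(
  increments=[
    [0, 0, 0, 0, 0, 0, 0],
    [0, 0, 0, 0, 0, 0, 0],
    [0, 0, 0, 0, 0, 0, 0],
    [0, 0, 0, 0, 0, 0, 0],
    [0, 0, 0, 0, 0, 0, 0],
    [0, 0, 0, 0, 0, 0, 0],
    [0, 0, 0, 0, 0, 0, 0],
    [0, 0, 0, 0, 0, 0, 0],
    [0, 0, 0, 0, 0, 0, 0],
  ],
)

```text
time_s: 18.37
position: [0.487, -0.3604, 0.0701]
tcp_rot: [[0.238, 0.971, -0.001], [0.971, -0.238, 0.002], [0.002, -0.002, -1.0]]
force: [-10.8, 0.8, 3.1]
opening: 0.16
grasp_force: 30.0
```

move_arm(
  increments=[
    [0, -0.003, 0, 0, 0, 0, 0],
    [0, -0.006, 0, 0, 0, 0, 0],
    [0, -0.009, 0, 0.001, 0, 0, 0],
    [0, -0.012, 0, 0.002, 0, 0, 0],
    [0, -0.015, 0, 0.002, 0, 0, 0],
    [0, -0.016, 0, 0.002, 0, 0, 0],
    [0, -0.016, 0, 0.002, 0, 0, 0],
    [0, -0.016, 0, 0.002, 0, 0, 0],
  ],
)

```text
time_s: 19.03
position: [0.4863, -0.3606, 0.0704]
tcp_rot: [[0.239, 0.971, 0.001], [0.971, -0.239, -0.0], [-0.0, 0.001, -1.0]]
force: [-3.9, -0.2, -2.2]
opening: 0.158
grasp_force: 30.0
```

```bash
python3 -c "
from h import *
where()"
```

```text
t 19.0333 xd zd y [-81.36  30.69  -0.21] centre x 0.64 tilt 0.04 roll -0.0 yaw -13.82 F box x,y,z [-3.7 -1.1 -2.2] open 0.158 grip 30.01078426837921
```

move_arm(
  increments=[
    [0, 0.003, 0, 0, 0, 0, 0],
    [0, 0.006, 0, -0.001, 0, 0, 0],
    [0, 0.009, -0.001, -0.002, 0, 0, 0],
    [0, 0.012, -0.001, -0.002, 0, 0, 0],
    [0, 0.013, -0.0015, -0.002, 0, 0, 0],
    [0, 0.014, -0.002, -0.002, 0, 0, 0],
    [0, 0.014, -0.002, -0.002, 0, 0, 0],
    [0, 0.014, -0.002, -0.002, 0, 0, 0],
  ],
)

```text
time_s: 19.7
position: [0.4873, -0.3605, 0.0708]
tcp_rot: [[0.238, 0.971, 0.001], [0.971, -0.238, 0.001], [0.001, 0.0, -1.0]]
force: [-9.7, -0.8, 1.9]
opening: 0.154
grasp_force: 30.1
```

```bash
python3 -c "
from h import *
where()"
```

```text
t 19.7 xd zd y [-80.39  31.09   0.23] centre x 1.61 tilt 0.01 roll 0.08 yaw -13.77 F box x,y,z [-9.3 -3.1  1.9] open 0.154 grip 30.05953073501587
```

move_arm(
  increments=[
    [0, 0, 0.001, 0, 0, 0, 0],
    [0, 0, 0.001, 0, 0, 0, 0],
    [0, 0, 0.001, 0, 0, 0, 0],
    [0, 0, 0.001, 0, 0, 0, 0],
    [0, 0, 0.001, 0, 0, 0, 0],
    [0, 0, 0.001, 0, 0, 0, 0],
    [0, 0, 0.001, 0, 0, 0, 0],
    [0, 0, 0.001, 0, 0, 0, 0],
    [0, 0, 0.001, 0, 0, 0, 0],
    [0, 0, 0.001, 0, 0, 0, 0],
  ],
)

```text
time_s: 20.53
position: [0.4872, -0.3604, 0.0706]
tcp_rot: [[0.238, 0.971, 0.0], [0.971, -0.238, 0.001], [0.002, -0.0, -1.0]]
force: [-10.1, -0.1, 1.8]
opening: 0.156
grasp_force: 30.0
```

```bash
python3 -c "
from h import *
where()"
```

```text
t 20.5333 xd zd y [-80.54  30.88   0.28] centre x 1.46 tilt -0.0 roll 0.09 yaw -13.78 F box x,y,z [-9.8 -2.5  1.8] open 0.156 grip 30.042808055877686
```

Back off, lower onto the ledges, release.

move_arm(
  increments=[
    [0, -0.004, 0, 0, 0, 0, 0],
    [0, -0.008, 0, 0.001, 0, 0, 0],
    [0, -0.012, 0, 0.002, 0, 0, 0],
    [0, -0.016, 0.001, 0.002, 0, 0, 0],
    [0, -0.018, 0.002, 0.002, 0, 0, 0],
    [0, -0.019, 0.002, 0.002, 0, 0, 0],
    [0, -0.019, 0.002, 0.002, 0, 0, 0],
    [0, -0.019, 0.002, 0.002, 0, 0, 0],
  ],
)

```text
time_s: 21.2
position: [0.4856, -0.3604, 0.0704]
tcp_rot: [[0.239, 0.971, 0.002], [0.971, -0.239, -0.001], [-0.0, 0.002, -1.0]]
force: [-1.3, 0.1, -2.4]
opening: 0.155
grasp_force: 30.0
```

```bash
python3 -c "
from h import *
where()"
```

```text
t 21.2 xd zd y [-81.98  30.5   -0.15] centre x 0.02 tilt 0.14 roll -0.01 yaw -13.84 F box x,y,z [-1.3 -0.2 -2.4] open 0.155 grip 29.99945729970932
```

move_arm(
  increments=[
    [0, 0, 0.001, 0, 0, 0, 0],
    [0, 0, 0.0015, 0, 0, 0, 0],
    [0, 0, 0.0015, 0, 0, 0, 0],
    [0, 0, 0.0015, 0, 0, 0, 0.5],
    [0, 0, 0.0015, 0, 0, 0, 0.5],
    [0, 0, 0.0015, 0, 0, 0, 0.5],
    [0, 0, 0.0015, 0, 0, 0, 0.5],
    [0, 0, 0.0015, 0, 0, 0, 0.5],
    [0, 0, 0.0015, 0, 0, 0, 0.5],
    [0, 0, 0.0015, 0, 0, 0, 0.5],
  ],
)

```text
time_s: 22.03
position: [0.4849, -0.3602, 0.0698]
tcp_rot: [[0.239, 0.971, 0.001], [0.971, -0.239, -0.0], [-0.0, 0.001, -1.0]]
force: [-0.3, -0.3, 1.3]
opening: 0.489
grasp_force: 0.0
```

move_arm(
  increments=[
    [0, 0, -0.03, 0, 0, 0, 0.5],
    [0, 0, -0.1, 0, 0, 0, 0.5],
    [0, 0, -0.2, 0, 0, 0, 0.5],
    [0, 0, -0.3, 0, 0, 0, 0.5],
    [0, 0, -0.35, 0, 0, 0, 0.5],
    [0, 0, -0.35, 0, 0, 0, 0.5],
    [0, 0, -0.35, 0, 0, 0, 0.5],
    [0, 0, -0.35, 0, 0, 0, 0.5],
    [0, 0, -0.35, 0, 0, 0, 0.5],
  ],
)

```text
time_s: 22.78
position: [0.4839, -0.3593, 0.1733]
tcp_rot: [[0.239, 0.971, -0.001], [0.971, -0.239, 0.002], [0.002, -0.002, -1.0]]
force: [0.4, 0.1, -0.4]
opening: 0.501
grasp_force: 0.0
```

```bash
python3 -c "
from h import *
where();c=cap('wrist','w6.png')"
```

```text
t 22.7833 xd zd y [-84.11 133.76   0.59] centre x -2.11 tilt -0.11 roll 0.11 yaw -13.83 F box x,y,z [ 0.4  0.2 -0.4] open 0.501 grip 0.0
```

View pics/w6.png

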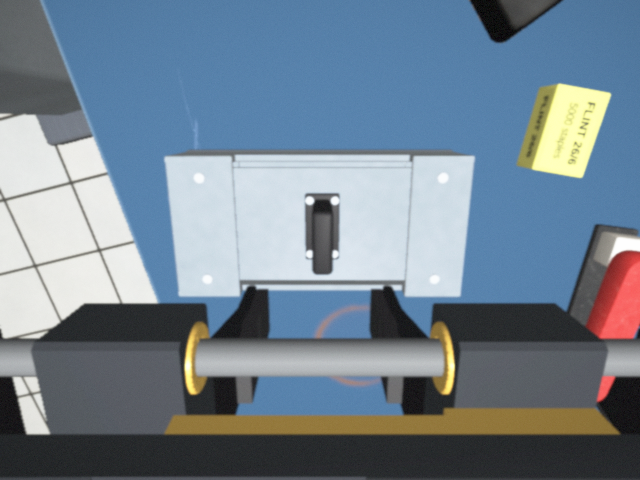

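The picture shows the hatch lying flat with both ends under the lips. The handle foot spans columns 306–340, centred between the lip edges at about columns 236 and 409. The yellow box hasn't moved.

```bash
python3 -c "
from h import *
print(workorder.hand_in())"
```

```text
the job is handed in; nothing more can be done
None
```

The hatch is back in the box, lying flat with both ends under the lips. By the wrist force reading I pressed it on the seal at about 10 N for roughly a second, then let go and handed the job in at about 23 s; no verdict came back.

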